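# Set the water selector to the washing machine

## Task

Set the water selector on the counter to the washing machine: with the closed fingers, push its lever out along the slot it stands in, across the H-shaped gate, and fully home into the slot end beside the washing-machine picture tile, without letting it run into the washbasin's slot end on the way. Only push: do not take the lever between the fingers or force it against its gate, leave the things standing around it where they are, and finish with the hand clear.

Things in the scene. Friction and masses are not known exactly. Their poses are not given: they have to be found in the camera images.
- selector: Fixed water selector: glossy black box 210 (its x) x 150 (its y) x 85 mm high, aluminium gate plate on top. Origin: centre of its underside, on the counter. Its yaw varies; 'its x, y' in these notes turn with it (at yaw 0, x points away from the robot, y to the left). More than 60 N on it counts as forcing.
- gate (a point): Centre of the H-shaped slot, on the plate's top, 85 mm up (axes as the selector's). Two 13 mm wide rails parallel to the selector's x, at its y = +17 and -17 mm, run 26 mm either way from the middle; a 16 mm wide cross slot along y at x = 0 joins them. Rails can be changed only there: the knob may be up to 7 mm off x = 0 when it crosses.
- pivot (a point): Point about which the lever tips both ways, on the box's vertical centre line, 25 mm above the counter (inside the box). The lever is a 10 mm steel stem with a ball knob on top; friction holds it where it is left (about 2 N at the knob moves it), it does not spring back.
- knob (a point): Centre of the lever's black ball knob, 36 mm in diameter, 150 mm from the pivot: 175 mm above the counter when upright, about 162 mm in a slot end. Knob in the selector's x, y from its centre: slot ends about (+-46, +-41) mm, middle of the rails (0, +-41) mm. It starts somewhere along the rail on the selector's +y side.
- stem (a point): Point on the axis of the lever's stem, 45 mm below the knob's centre.
- fore_aft (a joint): Tilt of the lever along the selector's x, rad: 0 in the middle (cross slot), +0.32 fully home in a slot end on the +x side, -0.32 fully home on the -x side.
- sideways (a joint): Tilt of the lever along the selector's y, rad: +0.275 in the rail on the +y side (at the start), -0.275 in the rail on the -y side; between them only in the cross slot.
- tag_washer: Washing-machine tile: 44 x 44 x 4 mm white enamel on the gate plate, black relief: square outline, bar across its top, ring (the door) inside. Origin: centre of its underside. Each of the four tiles lies just beyond the slot end it names, at (+-76, +-36) mm from the selector's centre. This one is at either end of the rail on the -y side; which varies.
- tag_basin: Washbasin picture tile, same size and materials: a plain circle outline with a dot in its middle and a tap bar at its top, no square. At the other end of the -y rail.
- tag_bath: Bathtub picture tile, same size: a long oblong outline. At an end of the +y rail.
- tag_shower: Shower picture tile, same size: a T-shaped head over nine dots. At the other end of the +y rail.
- soap_bottle: Loose amber bottle, 48 mm diameter, 115 mm high, on the selector's +y side, to be left alone. Origin: centre of its underside.
- tumbler: Loose white cup, 64 mm diameter, 85 mm high, on the selector's -y side, to be left alone. Origin: centre of its underside.
- cream_jar: Loose jar, 60 mm diameter, 50 mm high, beyond the selector, to be left alone. Origin: centre of its underside.
- nail_brush: Loose wooden nail brush, 90 x 42 x 28 mm, on the robot's side of the selector, to be left alone. Origin: centre of its underside.
- soap_bar: Loose bar of soap, 85 x 55 x 28 mm, to be left alone. Origin: centre of its underside.
- conditioner: Loose grey bottle, 60 mm diameter, 160 mm high, to the right of the selector, to be left alone. Origin: centre of its underside.

How it is judged:
By the outcome, as a careful person would: the job done as asked, in the order asked, and still so for the second after the job is handed in, with the robot touching nothing.
It also fails if it takes over 70 s, if anything falls off the work surface, if the arm or the gripper's body presses on something with over 40 N, if the wrist force passes 120 N, or if a joint passes its speed limit or range.

## Robot

A 6-joint arm with a two-finger parallel gripper is mounted at the origin on the work surface. World frame = base frame: x ahead of the robot, y to its left, z up, the work surface at z = 0. Lengths are in m, angles in rad, forces in N, time in s.
With the tool pointing down it reaches from about 0.25 to 0.775 m from the base axis. Payload 4 kg.
Tool frame: the origin (TCP) lies midway between the tips of the shut fingers; the grasp point (between the pads) lies 19 mm behind it (robot.tcp_to_grasp is the z of the grasp point in the tool frame, in m); z points along the fingers, y is the line along which they close (so a half turn about z gives the same grasp; the last joint's range is limited). The gripper opens to 94 mm and grips with 3 to 60 N. Pads are 16 mm wide; open, the fingers measure 119 mm over their backs; the gripper's body (75 mm by 177 mm) begins 78 mm behind the grasp point.
Start: joints at [-1.288, 0.087, 1.371, -0, 1.684, -0.103], TCP at [0.207, -0.51, 0.206] pointing down, gripper open.
Joint ranges: [-3.1, 3.1], [-0.76, 2.03], [0.27, 2.55], [-1.08, 4.22], [0.17, 2.65], [-2.57, 2.57]. Speed limits (rad/s): [2.79, 2.79, 3.14, 3.14, 3.14, 3.14].

## Interface

Orientations are given as [roll, pitch, yaw] about the fixed x, y, z axes, in that order (R = Rz(yaw) Ry(pitch) Rx(roll)).
In Python, from bench import robot gives the robot as it stands. The module is installed in compiled form; this text tells all that it offers.
- The arm moves only by the tool move_arm, never from a script. Its argument "motion" is one flat list of numbers, 7 for each row, row after row: the turn, a rotation vector about the tool's x, y, z in units of 45 degrees (1.0 is 45 degrees), then the shift along the tool's x, y, z in units of 100 mm (1.0 is 100 mm), then the opening, from 0 (shut) to 1 (fully open). A call has 1 to 12 rows; each row shifts and turns the commanded pose from where the row before left it, along the tool's axes as they then stand; what a row does not reach is not made up. A row lasts 1/12 s, in which the tool goes at most 41.7 mm and 7.16 degrees, less where a joint would pass 70% of its speed; a pose out of reach is approached as far as the arm can. A call with a number of a shift or a turn outside -1 to 1 is refused whole. A call with a gripper value outside its range is refused whole. The fingers move at their own pace and stop on an object; the grip force is fixed at half the most. Time passes only in rows, so rows that do not move let the fingers close. It gives the time, the measured TCP pose, the force, the opening and the grip force at its end, in the units of the state.
- robot.get_obs(): the state, without advancing time (a new reading comes with each control period).
- robot.snapshot(name): name is "scene" or "side" or "wrist"; returns the picture (400x640x3 uint8, red, green, blue); there is no depth.
- robot.get_calibration(name): a dict with "fx", "fy", "cx", "cy" (pixels), "R" (3x3) and "t" (3): a world point X has camera coordinates R X + t. Camera axes: x right, y down, z forward; pixel columns grow to the right and rows downward; lengths in m; the calibration is good to about 2 mm. A picture is of the moment at which its call begins: read the wrist's pose just before it. get_calibration takes no time and is no camera call; for the wrist camera it gives the pose at the moment of the call.
- robot.close_job(): hands the job in; it is judged then, once.
The state is a dict: "time": time; "joint_positions": joint angles; "qvel": joint speeds; "joint_torque": joint torques, N m; "tool_pos": TCP position; "ee_rot": TCP orientation; "wrist_force": force on the tool from outside, world axes, zero at the start; "wrist_torque": the same for the moment, N m; "width": finger opening in m; "finger_force": force on a finger pad.
Only numpy, scipy, OpenCV 4.12 (cv2) and the standard library are available. Lean on these libraries where they do the work, as an engineer would, in place of code of your own. Each camera call takes 0.05 s, during which the arm holds its last target. There are 200 camera calls.

## Working session

There is one attempt and no reset: what is moved stays moved. The work goes in short steps, Python scripts to look and compute and a tool call to move; the robot and the scene stay as the last step left them, time stands still between calls to the robot, and variables do not carry over. Pictures are saved under pics/ and viewed, at most 10 in all, crops included, and the job is handed in when it is done.

Besides the shell and the picture viewer there is one more tool, called after ">>>" as name(argument=value, ...) on one line, values as JSON. move_arm: Moves the arm, as the interface text tells. Shifts and turns lie within -1 to 1; 1 stands for 100 mm of shift or 45 degrees of turn. Its arguments: {"type":"object","properties":{"motion":{"type":"array","items":{"type":"number"}}},"required":["motion"]}

```bash
mkdir -p pics
python3 - <<'E'
from bench import robot
import cv2,numpy as np
for n in("scene","side"):
    c=robot.get_calibration(n);print(n,c)
    cv2.imwrite(f"pics/{n}0.png",robot.snapshot(n)[:,:,::-1])
print(robot.get_obs())
E
```

```text
scene {'fx': 400.8914772792183, 'fy': 400.8914772792183, 'cx': 320.45080394164216, 'cy': 197.88194263599377, 'R': array([[ 0.87869046,  0.4773385 , -0.00714407],
       [ 0.40637484, -0.75574536, -0.5135255 ],
       [-0.25052459,  0.44832678, -0.85804459]]), 't': array([-0.49332398, -0.18286414,  1.23078261])}
side {'fx': 408.04304579428, 'fy': 408.04304579428, 'cx': 322.61080449586956, 'cy': 197.24755036116682, 'R': array([[-0.91689177, -0.39869749,  0.01870299],
       [-0.30156976,  0.66130623, -0.68682585],
       [ 0.26146733, -0.63538522, -0.72658135]]), 't': array([0.50423155, 0.25724613, 1.17512046])}
{'time': 0.1, 'joint_positions': array([-1.28811074e+00,  8.78876628e-02,  1.37206362e+00,  2.60839876e-06,
        1.68359008e+00, -1.03106625e-01]), 'qvel': array([-1.20782226e-03, -1.42764115e-03, -4.53043699e-03, -2.57278415e-05,
       -1.44341547e-03,  2.00859109e-04]), 'joint_torque': array([ 1.98089299e-03, -3.41252804e+01, -3.03301656e+01,  7.19242170e-02,
        3.04192014e-02, -1.04615067e-04]), 'tool_pos': array([ 0.20682048, -0.50911681,  0.20443766]), 'ee_rot': array([-3.13965456e+00, -2.03147634e-04,  3.85792309e-01]), 'wrist_force': array([ 0.35337718, -0.12892914,  0.16507387]), 'wrist_torque': array([-0.02758918, -0.03296435, -0.00466657]), 'finger_force': 0.0, 'width': 0.09398606495246976}
```

View pics/scene0.png

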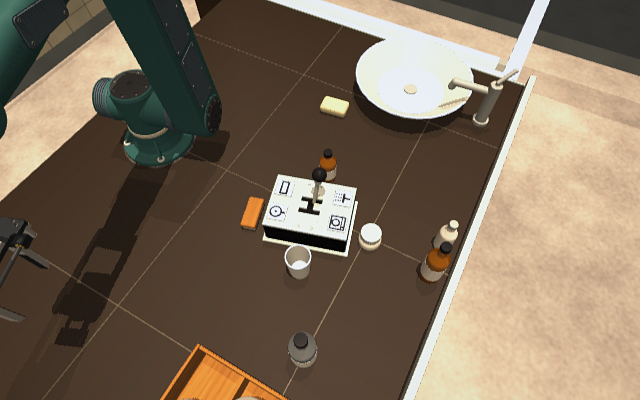

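View pics/side0.png

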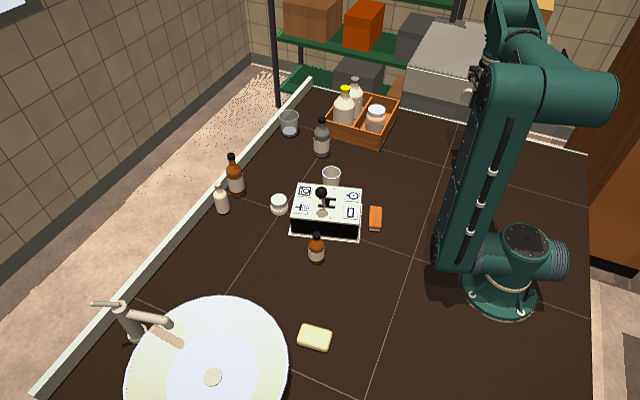

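The washer tile is at the far end of the -y rail, around (337,223) in the scene view. The basin is at the near end (276,211), with the knob around (319,174). I'll enlarge both views.

Run:
```python
import cv2,numpy as np
a=cv2.imread("pics/scene0.png")[140:260,240:400];b=cv2.imread("pics/side0.png")[165:275,265:395]
cv2.imwrite("pics/sc.png",cv2.resize(a,None,fx=5,fy=5,interpolation=cv2.INTER_CUBIC))
cv2.imwrite("pics/sd.png",cv2.resize(b,None,fx=5,fy=5,interpolation=cv2.INTER_CUBIC))
```

```text
(no output)
```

View pics/sc.png

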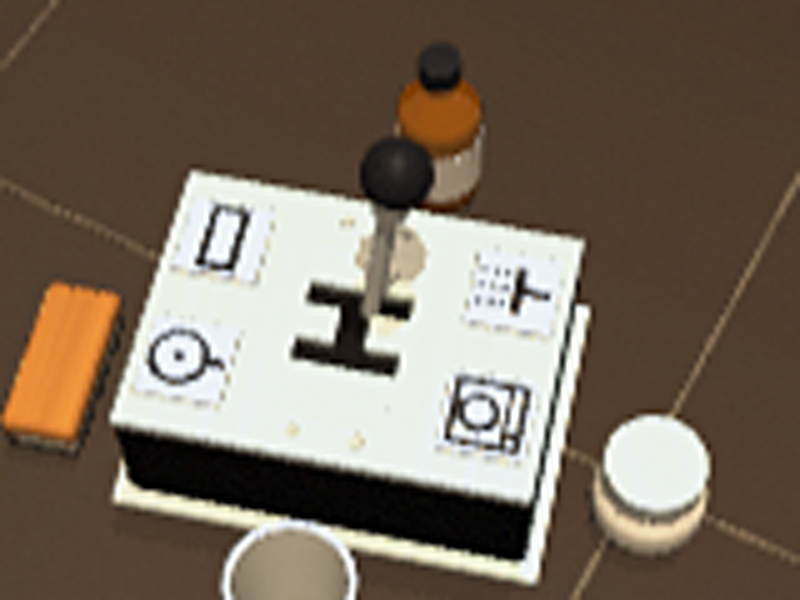

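View pics/sd.png

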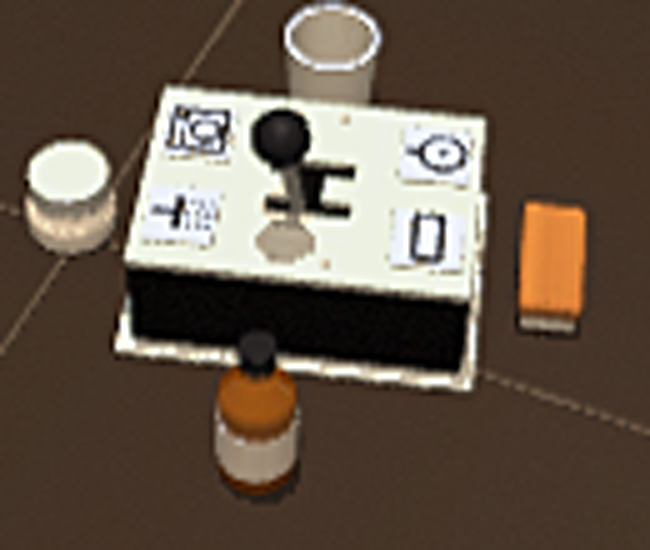

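```bash
cat > h.py <<'E'
from bench import robot
import numpy as np, cv2
C={n:robot.get_calibration(n) for n in("scene","side")}
K=lambda c:np.array([[c['fx'],0,c['cx']],[0,c['fy'],c['cy']],[0,0,1]])
sc=lambda u,v:(240+u/5-.4,140+v/5-.4)
sd=lambda u,v:(265+u/5-.4,165+v/5-.4)
def tri(a,b):
    P=[K(C[n])@np.c_[C[n]['R'],C[n]['t']] for n in("scene","side")]
    X=cv2.triangulatePoints(P[0],P[1],np.array(a,float).reshape(2,1),np.array(b,float).reshape(2,1))[:,0];return X[:3]/X[3]
E
cat > s.py <<'E'
from h import *
S=[sc(583,240),sc(192,172),sc(113,425),sc(530,498)];D=[sd(127,263),sd(472,297),sd(487,118),sd(165,88)]
P=np.array([tri(a,b) for a,b in zip(S,D)]);print(P.round(4))
c=P.mean(0);dx=P[0]+P[3]-P[1]-P[2];dy=P[0]+P[1]-P[2]-P[3]
print(c,np.arctan2(dx[1],dx[0]),np.arctan2(-dy[0],dy[1]),np.linalg.norm(dx)/2,np.linalg.norm(dy)/2)
yaw=np.average([np.arctan2(dx[1],dx[0]),np.arctan2(-dy[0],dy[1])],weights=[2,1])
R=np.array([[np.cos(yaw),-np.sin(yaw)],[np.sin(yaw),np.cos(yaw)]]);print('yaw',yaw)
for n,a,b in [("knob",sc(397,173),sd(281,137)),("cap",sc(440,60),sd(258,345)),("cup",sc(290,580),sd(332,37)),("jar",sc(655,465),sd(69,170))]:
    X=tri(a,b);print(n,X.round(4),'local',((X-c)[:2]@R).round(4))
E
python3 s.py
```

```text
[[ 0.6269  0.074   0.0828]
 [ 0.4272  0.0139  0.0842]
 [ 0.4706 -0.132   0.0833]
 [ 0.67   -0.07    0.0846]]
[ 0.54867488 -0.02852808  0.08372759] 0.2969961428132011 0.2899503261293942 0.20867262123216365 0.15126062127663498
yaw 0.2946475372519321
knob [0.5519 0.0147 0.1687] local [0.0156 0.0404]
cap [0.5188 0.121  0.114 ] local [0.0148 0.1518]
cup [ 0.5898 -0.1609  0.0842] local [ 0.0009 -0.1387]
jar [ 0.7107 -0.008   0.0482] local [ 0.161  -0.0275]
```

>>> move_arm(motion=[0, 0, 0.116, 0, 0, 0, 0, 0, 0, 0, 0, 0, -0.35, 0, 0, 0, 0, 0, 0, -0.3, 0, 0, 0, 0, 0, 0, 0, 0])

```text
time: 0.43
tool_pos: [0.2076, -0.5114, 0.2767]
ee_rot: [3.131, 0.0, 0.295]
wrist_force: [0.8, 0.4, 0.1]
width: 0.071
finger_force: 0.0
```

```bash
cat > go.py <<'E'
import sys
from h import *
from scipy.spatial.transform import Rotation as Ro
c=np.array([0.5487,-0.0285]);yaw=.295
R=np.array([[np.cos(yaw),-np.sin(yaw)],[np.sin(yaw),np.cos(yaw)]])
o=robot.get_obs();p=o['tool_pos'];T=Ro.from_euler('xyz',o['ee_rot'])
print('t',o['time'],'rot',o['ee_rot'].round(4),'local mm',(np.r_[(p[:2]-c)@R,p[2]]*1e3).round(1),'F local',np.r_[o['wrist_force'][:2]@R,o['wrist_force'][2]].round(2),'w',o['width'])
if len(sys.argv)>3:
    g=np.array(sys.argv[1:4],float)/1e3;w=np.r_[c+R@g[:2],g[2]]
    print('shift units',(T.inv().apply(w-p)*10).round(3))
E
python3 go.py 60 41 265
```

```text
t 0.4333 rot [3.1315 0.     0.2948] local mm [-466.8 -362.9  276.7] F local [0.91 0.1  0.07] w 0.07099574702215852
shift units [ 5.267 -4.041  0.076]
```

>>> move_arm(motion=[0, 0, 0, 0.3, -0.23, 0, 0, 0, 0, 0, 0.3, -0.23, 0, 0, 0, 0, 0, 0.3, -0.23, 0, 0, 0, 0, 0, 0.3, -0.23, 0, 0, 0, 0, 0, 0.3, -0.23, 0, 0, 0, 0, 0, 0.3, -0.23, 0, 0, 0, 0, 0, 0.3, -0.23, 0, 0, 0, 0, 0, 0.3, -0.23, 0, 0, 0, 0, 0, 0.3, -0.23, 0, 0, 0, 0, 0, 0.3, -0.23, 0, 0, 0, 0, 0, 0.3, -0.23, 0, 0, 0, 0, 0, 0.3, -0.23, 0, 0])

```text
time: 1.43
tool_pos: [0.4719, -0.1391, 0.2699]
ee_rot: [-3.141, 0.0, 0.295]
wrist_force: [0.1, -0.6, -0.4]
width: 0.0005
finger_force: 0.0
```

```bash
python3 go.py 60 41 265
```

```text
t 1.4333 rot [-3.1415e+00  4.0000e-04  2.9480e-01] local mm [-105.7  -83.5  269.9] F local [-0.08 -0.64 -0.35] w 0.0005451107475361338
shift units [ 1.656 -1.245  0.049]
```

>>> move_arm(motion=[0, 0, 0, 0.33, -0.25, 0, 0, 0, 0, 0, 0.33, -0.25, 0, 0, 0, 0, 0, 0.33, -0.25, 0, 0, 0, 0, 0, 0.33, -0.25, 0, 0, 0, 0, 0, 0.33, -0.25, 0, 0, 0, 0, 0, 0, 0, 0, 0, 0, 0, 0, 0, 0, 0, 0, 0, 0, 0, 0, 0, 0, 0])

```text
time: 2.1
tool_pos: [0.5925, 0.0264, 0.2696]
ee_rot: [3.142, 0.002, 0.295]
wrist_force: [-0.9, -0.4, -0.7]
width: 0.0008
finger_force: 0.0
```

```bash
python3 go.py 60 41 150;python3 -c "
from h import *
cv2.imwrite('pics/w1.png',robot.snapshot('wrist')[:,:,::-1])
a=robot.get_calibration('wrist');print({k:np.round(v,3) for k,v in a.items()})"
```

```text
t 2.1 rot [3.1415e+00 1.8000e-03 2.9500e-01] local mm [ 57.9  39.8 269.6] F local [-0.98 -0.12 -0.73] w 0.0007849853556014437
shift units [ 0.023 -0.012  1.196]
{'fx': np.float64(356.808), 'fy': np.float64(356.808), 'cx': np.float64(317.865), 'cy': np.float64(196.69), 'R': array([[ 0.29 , -0.957,  0.001],
       [-0.931, -0.282,  0.231],
       [-0.221, -0.068, -0.973]]), 't': array([-0.146,  0.52 ,  0.585])}
```

View pics/w1.png

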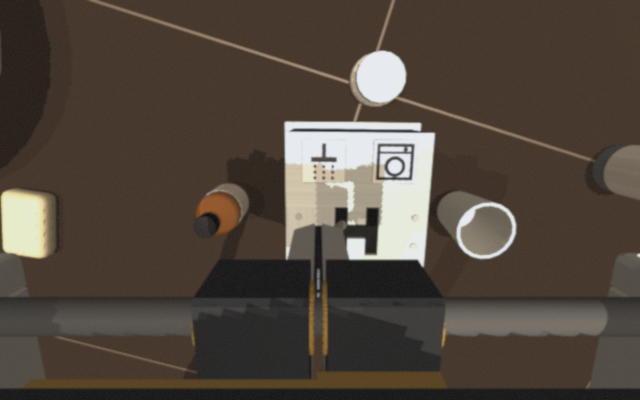

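The wrist view confirms the washer tile at far right (395,162) and the shower tile at far left. Next I descend beyond the knob on its +x side.

>>> move_arm(motion=[0, 0, 0, 0.02, -0.01, 0.3, 0, 0, 0, 0, 0, 0, 0.3, 0, 0, 0, 0, 0, 0, 0.3, 0, 0, 0, 0, 0, 0, 0.25, 0, 0, 0, 0, 0, 0, 0, 0, 0, 0, 0, 0, 0, 0, 0, 0, 0, 0, 0, 0, 0, 0])

```text
time: 2.73
tool_pos: [0.5952, 0.0271, 0.1579]
ee_rot: [3.14, -0.003, 0.293]
wrist_force: [0.2, 0.7, 0.9]
width: 0.0003
finger_force: 0.0
```

```bash
python3 go.py 28 41 155
```

```text
t 2.7333 rot [ 3.1402 -0.0033  0.2931] local mm [ 60.6  39.7 157.9] F local [0.39 0.66 0.89] w 0.0003159922504150336
shift units [-0.327 -0.013  0.028]
```

>>> move_arm(motion=[0, 0, 0, -0.04, -0.01, 0, 0, 0, 0, 0, -0.04, 0, 0, 0, 0, 0, 0, -0.04, 0, 0, 0, 0, 0, 0, -0.03, 0, 0, 0, 0, 0, 0, -0.03, 0, 0, 0, 0, 0, 0, -0.03, 0, 0, 0, 0, 0, 0, -0.03, 0, 0, 0, 0, 0, 0, -0.02, 0, 0, 0, 0, 0, 0, 0, 0, 0, 0, 0, 0, 0, 0, 0, 0, 0])

```text
time: 3.57
tool_pos: [0.5696, 0.0215, 0.1558]
ee_rot: [3.141, -0.001, 0.295]
wrist_force: [1.9, 0.9, 2.8]
width: 0.0005
finger_force: 1.2
```

```bash
python3 go.py 28 41 155; python3 -c "
from h import *
a=robot.snapshot('scene')[:,:,::-1][150:220,280:360];b=robot.snapshot('side')[:,:,::-1][175:245,285:365]
cv2.imwrite('pics/k1.png',cv2.resize(np.hstack([a,b]),None,fx=5,fy=5,interpolation=cv2.INTER_CUBIC))"
```

```text
t 3.5667 rot [ 3.1411e+00 -1.0000e-03  2.9470e-01] local mm [ 34.5  41.8 155.8] F local [2.03 0.27 2.81] w 0.0004615589864193609
shift units [-0.065  0.008  0.008]
```

View pics/k1.png

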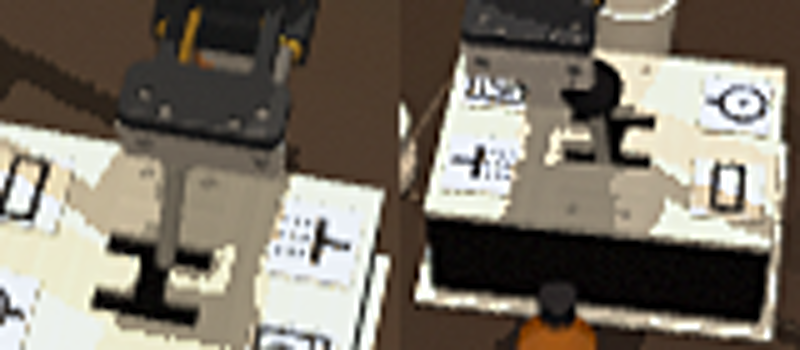

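Side view: the knob's centre is now around crop (592,90), so it has moved about 7 mm and sits at x ≈ +8.5. That matches the 26 mm finger offset, so I push the remaining 8.5 mm.

>>> move_arm(motion=[0, 0, 0, -0.03, 0, 0, 0, 0, 0, 0, -0.03, 0, 0, 0, 0, 0, 0, -0.02, 0, 0, 0, 0, 0, 0, -0.005, 0, 0, 0, 0, 0, 0, 0, 0, 0, 0, 0, 0, 0, 0, 0, 0, 0])

```text
time: 4.17
tool_pos: [0.5609, 0.019, 0.1554]
ee_rot: [3.142, 0.0, 0.295]
wrist_force: [1.7, 0.8, 1.1]
width: 0.0003
finger_force: 0.9
```

```bash
python3 go.py 26 41 155
```

```text
t 4.1667 rot [3.1415e+00 5.0000e-04 2.9450e-01] local mm [ 25.5  41.9 155.4] F local [1.82 0.26 1.05] w 0.0003423821688560704
shift units [0.005 0.009 0.004]
```

>>> move_arm(motion=[0, 0, 0, 0.15, 0, 0, 0, 0, 0, 0, 0.15, 0, 0, 0, 0, 0, 0, 0, 0, -0.4, 0, 0, 0, 0, 0, 0, -0.4, 0, 0, 0, 0, -0.1, -0.25, 0, 0, 0, 0, 0, -0.2, -0.25, 0, 0, 0, 0, 0, -0.25, 0, 0, 0, 0, 0, 0, 0, 0, 0, 0, 0, 0, 0, 0, 0, 0, 0])

```text
time: 4.92
tool_pos: [0.5215, 0.0596, 0.235]
ee_rot: [3.142, 0.002, 0.295]
wrist_force: [-0.3, -0.9, 0.5]
width: 0.0003
finger_force: 0.0
```

```bash
python3 go.py 0 90 155; python3 -c "
from h import *
a=robot.snapshot('scene')[:,:,::-1][150:220,280:360];b=robot.snapshot('side')[:,:,::-1][175:245,285:365]
cv2.imwrite('pics/k2.png',cv2.resize(np.hstack([a,b]),None,fx=5,fy=5,interpolation=cv2.INTER_CUBIC))"
```

```text
t 4.9167 rot [3.1415e+00 1.7000e-03 2.9470e-01] local mm [ -0.5  92.2 235. ] F local [-0.54 -0.82  0.53] w 0.00029170342577526263
shift units [0.006 0.022 0.8  ]
```

View pics/k2.png

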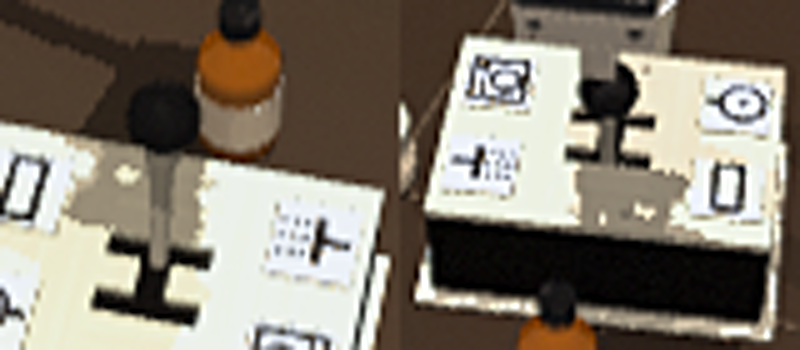

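The stem stands at the mouth of the cross slot. The knob is at scene crop (164,117) and side crop (609,90); I'll triangulate that.

```bash
python3 -c "
from h import *
X=tri((280+164/5-.4,150+117/5-.4),(285+208.5/5-.4,175+90/5-.4));y=.295
R=np.array([[np.cos(y),-np.sin(y)],[np.sin(y),np.cos(y)]]);print(X,(X[:2]-[.5487,-.0285])@R)"
```

```text
[0.53632918 0.01026356 0.1686785 ] [-0.00056632  0.04068574]
```

>>> move_arm(motion=[0, 0, 0, 0, 0, 0.3, 0, 0, 0, 0, 0, 0, 0.3, 0, 0, 0, 0, 0, 0, 0.2, 0, 0, 0, 0, 0, 0, 0, 0, 0, 0, 0, 0, 0.05, 0, 0, 0, 0, 0, 0, 0.05, 0, 0, 0, 0, 0, 0, 0.05, 0, 0, 0, 0, 0, 0, 0.05, 0, 0, 0, 0, 0, 0, 0.04, 0, 0, 0, 0, 0, 0, 0, 0, 0])

```text
time: 5.85
tool_pos: [0.5306, 0.0365, 0.1569]
ee_rot: [-3.141, -0.003, 0.294]
wrist_force: [-0.7, 2.1, 2.2]
width: 0.0005
finger_force: 1.0
```

```bash
python3 go.py 0 -8 155
```

```text
t 5.85 rot [-3.1411e+00 -2.7000e-03  2.9390e-01] local mm [  1.6  67.5 156.9] F local [-0.05  2.2   2.24] w 0.0005218203874697343
shift units [-0.015  0.755  0.019]
```

>>> move_arm(motion=[0, 0, 0, -0.01, 0.07, 0, 0, 0, 0, 0, 0, 0.07, 0, 0, 0, 0, 0, 0, 0.07, 0, 0, 0, 0, 0, 0, 0.07, 0, 0, 0, 0, 0, 0, 0.07, 0, 0, 0, 0, 0, 0, 0.07, 0, 0])

```text
time: 6.35
tool_pos: [0.541, -0.0047, 0.1553]
ee_rot: [3.141, 0.001, 0.294]
wrist_force: [-0.9, 2.6, 1.7]
width: 0.0
finger_force: 1.2
```

```bash
python3 go.py 0 -8 155
```

```text
t 6.35 rot [3.1414e+00 5.0000e-04 2.9440e-01] local mm [ -0.4  25.  155.3] F local [-0.1   2.77  1.68] w 9.986617423249702e-06
shift units [0.005 0.33  0.003]
```

>>> move_arm(motion=[0, 0, 0, 0, 0.07, 0, 0, 0, 0, 0, 0, 0.07, 0, 0, 0, 0, 0, 0, 0.07, 0, 0, 0, 0, 0, 0, 0.05, 0, 0, 0, 0, 0, 0, 0.03, 0, 0, 0, 0, 0, 0, 0.02, 0, 0, 0, 0, 0, 0, 0.02, 0, 0, 0, 0, 0, 0, 0, 0, 0, 0, 0, 0, 0, 0, 0, 0])

```text
time: 7.1
tool_pos: [0.5504, -0.0354, 0.1553]
ee_rot: [3.141, 0.001, 0.295]
wrist_force: [-0.9, 0.7, -1.6]
width: 0.0006
finger_force: 0.6
```

```bash
python3 go.py 0 -10 155
```

```text
t 7.1 rot [3.1414e+00 5.0000e-04 2.9470e-01] local mm [ -0.4  -7.1 155.3] F local [-0.67  0.94 -1.58] w 0.0005993087972491396
shift units [0.004 0.029 0.003]
```

>>> move_arm(motion=[0, 0, 0, 0, 0.015, 0, 0, 0, 0, 0, 0, 0.015, 0, 0, 0, 0, 0, 0, 0, 0, 0, 0, 0, 0, 0, 0, 0, 0])

```text
time: 7.43
tool_pos: [0.5514, -0.0382, 0.1555]
ee_rot: [3.141, 0.0, 0.295]
wrist_force: [-1.2, 1.9, -1.7]
width: 0.0004
finger_force: 0.9
```

```bash
python3 go.py 0 -11 155
```

```text
t 7.4333 rot [3.1415 0.     0.2947] local mm [ -0.2 -10.1 155.5] F local [-0.63  2.15 -1.69] w 0.0004036999339848386
shift units [0.002 0.009 0.005]
```

>>> move_arm(motion=[0, 0, 0, 0, -0.15, 0, 0, 0, 0, 0, 0, -0.15, 0, 0, 0, 0, 0, 0, 0, -0.4, 0, 0, 0, 0, 0, 0, -0.4, 0, 0, 0, 0, -0.3, 0, 0, 0, 0, 0, 0, -0.25, 0.25, 0, 0, 0, 0, 0, 0, 0.36, 0, 0, 0, 0, 0, 0, 0, 0, 0, 0, 0, 0, 0, 0, 0, 0, 0, 0, 0, 0, 0, 0, 0])

```text
time: 8.27
tool_pos: [0.5079, -0.0833, 0.2359]
ee_rot: [3.141, -0.001, 0.295]
wrist_force: [0.8, 1.6, -1.0]
width: 0.0005
finger_force: 0.0
```

```bash
python3 go.py -55 -41 155; python3 -c "
from h import *
a=robot.snapshot('scene')[:,:,::-1][150:220,280:360];b=robot.snapshot('side')[:,:,::-1][175:245,285:365]
cv2.imwrite('pics/k3.png',cv2.resize(np.hstack([a,b]),None,fx=5,fy=5,interpolation=cv2.INTER_CUBIC))"
```

```text
t 8.2667 rot [ 3.1413e+00 -8.0000e-04  2.9460e-01] local mm [-55.  -40.6 235.9] F local [ 1.23  1.3  -0.98] w 0.0005165622444128729
shift units [-0.001  0.004  0.809]
```

View pics/k3.png

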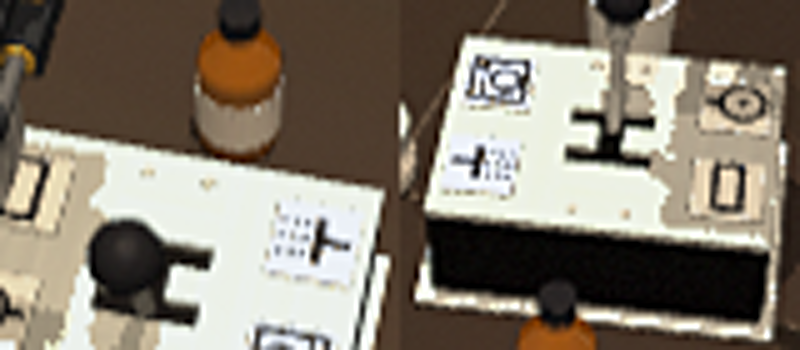

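The knob is now in the middle of the -y rail, at scene crop (128,257), and the stem meets the slot at side crop (612,118). I descend on the -x side and push toward +x.

>>> move_arm(motion=[0, 0, 0, 0, 0, 0.3, 0, 0, 0, 0, 0, 0, 0.3, 0, 0, 0, 0, 0, 0, 0.25, 0, 0, 0, 0, 0, 0, 0, 0, 0, 0, 0, 0.08, 0, 0, 0, 0, 0, 0, 0.08, 0, 0, 0, 0, 0, 0, 0.07, 0, 0, 0, 0, 0, 0, 0.06, 0, 0, 0, 0, 0, 0, 0.06, 0, 0, 0, 0, 0, 0, 0.06, 0, 0, 0])

```text
time: 9.2
tool_pos: [0.548, -0.072, 0.1517]
ee_rot: [3.14, -0.001, 0.295]
wrist_force: [-2.1, 0.3, 1.6]
width: 0.0005
finger_force: 1.1
```

```bash
python3 go.py 20 -41 150
```

```text
t 9.2 rot [ 3.1404e+00 -8.0000e-04  2.9480e-01] local mm [-13.3 -41.4 151.7] F local [-1.94  0.87  1.56] w 0.0004659271546964822
shift units [ 0.333 -0.005  0.017]
```

>>> move_arm(motion=[0, 0, 0, 0.06, 0, 0, 0, 0, 0, 0, 0.06, 0, 0, 0, 0, 0, 0, 0.06, 0, 0, 0, 0, 0, 0, 0.05, 0, 0, 0, 0, 0, 0, 0.04, 0, 0, 0, 0, 0, 0, 0.03, 0, 0, 0, 0, 0, 0, 0, 0, 0, 0, 0, 0, 0, 0, 0, 0, 0])

```text
time: 9.87
tool_pos: [0.5757, -0.063, 0.15]
ee_rot: [-3.141, 0.0, 0.295]
wrist_force: [-0.3, 0.1, -0.8]
width: 0.0004
finger_force: 0.6
```

```bash
python3 go.py 20 -41 150
```

```text
t 9.8667 rot [-3.141e+00  4.000e-04  2.948e-01] local mm [ 15.8 -40.9 150. ] F local [-0.28  0.21 -0.83] w 0.00035432109289348294
shift units [ 0.042  0.001 -0.   ]
```

>>> move_arm(motion=[0, 0, 0, 0.02, 0, 0, 0, 0, 0, 0, 0.015, 0, 0, 0, 0, 0, 0, 0, 0, 0, 0])

```text
time: 10.12
tool_pos: [0.5788, -0.0622, 0.1502]
ee_rot: [-3.141, 0.001, 0.295]
wrist_force: [-2.4, -0.8, -2.4]
width: 0.0006
finger_force: 1.2
```

>>> move_arm(motion=[0, 0, 0, 0.01, 0, 0, 0, 0, 0, 0, 0, 0, 0, 0, 0, 0, 0, 0, 0, 0, 0])

```text
time: 10.37
tool_pos: [0.5795, -0.0619, 0.1502]
ee_rot: [-3.141, 0.001, 0.295]
wrist_force: [-2.6, 0.1, -1.2]
width: 0.0005
finger_force: 1.7
```

```bash
python3 go.py 20 -41 150
```

```text
t 10.3667 rot [-3.1412e+00  1.2000e-03  2.9470e-01] local mm [ 19.8 -41.  150.2] F local [-2.43  0.82 -1.23] w 0.0005076759185433486
shift units [0.002 0.    0.002]
```

Still only lever friction (about 2.4 N), with no end stop felt yet. I continue in 1 mm steps.

>>> move_arm(motion=[0, 0, 0, 0.01, 0, 0, 0, 0, 0, 0, 0, 0, 0, 0, 0, 0, 0, 0, 0, 0, 0])

```text
time: 10.62
tool_pos: [0.5804, -0.0617, 0.1501]
ee_rot: [-3.141, 0.002, 0.295]
wrist_force: [-4.6, -1.6, -3.1]
width: 0.0
finger_force: 2.3
```

>>> move_arm(motion=[0, 0, 0, 0.01, 0, 0, 0, 0, 0, 0, 0, 0, 0, 0, 0, 0, 0, 0, 0, 0, 0])

```text
time: 10.87
tool_pos: [0.5811, -0.0615, 0.1499]
ee_rot: [-3.141, 0.002, 0.295]
wrist_force: [-4.9, -0.9, -3.5]
width: 0.0005
finger_force: 2.7
```

>>> move_arm(motion=[0, 0, 0, 0.01, 0, 0, 0, 0, 0, 0, 0, 0, 0, 0, 0, 0, 0, 0, 0, 0, 0])

```text
time: 11.12
tool_pos: [0.5817, -0.0613, 0.1498]
ee_rot: [-3.141, 0.003, 0.294]
wrist_force: [-6.2, -1.3, -3.2]
width: 0.0003
finger_force: 3.1
```

>>> move_arm(motion=[0, 0, 0, 0.01, 0, 0, 0, 0, 0, 0, 0, 0, 0, 0, 0, 0, 0, 0, 0, 0, 0])

```text
time: 11.37
tool_pos: [0.5823, -0.0611, 0.1496]
ee_rot: [-3.141, 0.004, 0.294]
wrist_force: [-6.7, -1.5, -2.7]
width: 0.0005
finger_force: 3.5
```

```bash
python3 go.py 20 -41 150
```

```text
t 11.3667 rot [-3.1408  0.0042  0.2944] local mm [ 22.7 -40.9 149.6] F local [-6.8   0.53 -2.7 ] w 0.0004630994252218455
shift units [-0.027  0.001 -0.004]
```

>>> move_arm(motion=[0, 0, 0, 0.02, 0, 0, 0, 0, 0, 0, 0, 0, 0, 0, 0, 0, 0, 0, 0, 0, 0])

```text
time: 11.62
tool_pos: [0.5835, -0.0607, 0.1493]
ee_rot: [-3.14, 0.006, 0.294]
wrist_force: [-8.3, -2.0, -1.5]
width: 0.0006
finger_force: 4.2
```

```bash
python3 go.py 20 -41 150
```

```text
t 11.6167 rot [-3.1405  0.0061  0.2942] local mm [ 23.9 -40.9 149.3] F local [-8.51  0.49 -1.45] w 0.0006323273043833384
shift units [-0.039  0.001 -0.006]
```

The force keeps climbing at about 1 N/mm while the tool pitches, so the lever is against its end stop. I retreat clear and check.

>>> move_arm(motion=[0, 0, 0, -0.1, 0, 0, 0, 0, 0, 0, -0.2, 0, 0, 0, 0, 0, 0, -0.3, 0, 0, 0, 0, 0, 0, 0, 0, -0.4, 0, 0, 0, 0, 0, 0, -0.4, 0, 0, 0, 0, -0.4, 0, 0, 0, 0, 0, 0, -0.4, 0, 0, 0, 0, 0, 0, -0.3, 0, 0, 0, 0, 0, 0, 0, 0, 0, 0, 0, 0, 0, 0, 0, 0, 0])

```text
time: 12.45
tool_pos: [0.424, -0.1101, 0.2327]
ee_rot: [3.138, -0.007, 0.293]
wrist_force: [1.1, -0.7, -0.2]
width: 0.0003
finger_force: 0.0
```

```bash
python3 go.py; python3 -c "
from h import *
a=robot.snapshot('scene')[:,:,::-1][140:260,240:400];b=robot.snapshot('side')[:,:,::-1][150:270,265:425]
cv2.imwrite('pics/k4.png',cv2.resize(np.vstack([a,b]),None,fx=2.5*1,fy=2.5,interpolation=cv2.INTER_CUBIC))
a=a[20:100,40:130];b=b[0:80,10:100]
cv2.imwrite('pics/k5.png',cv2.resize(np.hstack([a,b]),None,fx=4,fy=4,interpolation=cv2.INTER_CUBIC))"
```

```text
t 12.45 rot [ 3.1375 -0.0071  0.2934] local mm [-143.   -41.8  232.7] F local [ 0.82 -1.   -0.25] w 0.0002887262362442657
```

View pics/k5.png

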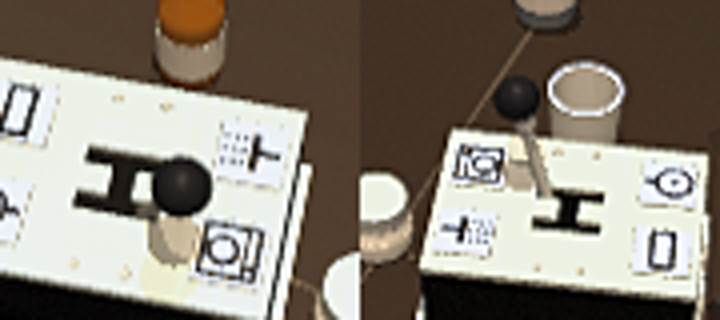

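The knob is in the far end of the -y rail beside the washer tile: scene crop (182,186), side crop (516,98). I'll triangulate to confirm.

```bash
python3 -c "
from h import *
X=tri((280+182/4-.4,160+186/4-.4),(275+156/4-.4,150+98/4-.4));y=.295
R=np.array([[np.cos(y),-np.sin(y)],[np.sin(y),np.cos(y)]]);L=(X[:2]-[.5487,-.0285])@R;print(X,L,np.arctan(L/(X[2]-.025)))"
```

```text
[ 0.60457791 -0.05202484  0.16216222] [ 0.04662449 -0.03875455] [ 0.32766881 -0.27536746]
```

Fully home: the fore-aft tilt measures about 0.32. The hand is clear, so I hand in.

```bash
python3 -c "
from bench import robot
print(robot.close_job())"
```

```text
the job is handed in; nothing more can be done
None
```

The lever is fully home in the washing-machine slot end (measured knob position +46.6, -38.8 mm), it never went into the washbasin's end, the hand is clear, and the job is handed in.

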